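# Lay out a wood-slice tree by size

## Robot

A 7-joint arm with a two-finger parallel gripper is mounted at the origin on the work surface. World frame = base frame: x ahead of the robot, y to its left, z up, the work surface at z = 0. Lengths are in m, angles in rad, forces in N, time in s.
With the tool pointing down it reaches from about 0.35 to 0.9 m from the base axis. Payload 8.1 kg.
Tool frame: the origin (TCP) lies at the very end of the fingers, on their centre line; the grasp point (between the pads) lies 19 mm behind it; z points along the fingers, x is the direction in which the jaws open and shut, and the axes are right-handed (so a half turn about z gives the same grasp; the last joint's range is limited). The gripper opens to 92 mm and grips with 3 to 60 N. Pads are 19 mm wide; open, the fingers measure 130 mm over their backs; the gripper's body (75 mm by 190 mm) begins 47 mm behind the grasp point.
Start: joints at [1.131, 0.434, 0.025, 1.573, -0.012, 1.134, -0.075], TCP at [0.207, -0.59, 0.192] pointing down, gripper open.
Joint ranges: [-2.62, 2.62], [-0.44, 2.09], [-1.27, 1.32], [0.08, 2.57], [-1.32, 4.46], [0.12, 2], [-2.74, 2.74]. Speed limits (rad/s): [2.22, 2.22, 3.01, 3.01, 3.14, 3.14, 3.14].

## Interface

Orientations are given as a rotation vector (axis times angle).
In Python, from cell import status, viewer, arm gives the robot as it stands.
- The arm moves only by the tool jog_arm, never from a script. Its argument "commands" is text: rows parted by semicolons, each of 7 numbers parted by spaces: the closure, from -1 (fully open) to 1 (shut), then the shift along the world's x, y, z normalised to -1 to 1, where 1 is 0.3 m, then the turn, a rotation vector about the world's x, y, z normalised to -1 to 1, where 1 is 2 pi rad. In form: jaw dx dy dz wx wy wz; .... A call has exactly 5 rows; each row shifts and turns the commanded pose from where the row before left it; what a row does not reach is not made up. A row lasts 1/10 s, in which the tool goes at most 50 mm and 8.59 degrees, less where a joint would pass 70% of its speed; a pose out of reach is approached as far as the arm can. A call with a number of a shift or a turn outside -1 to 1 is refused whole. A call with a gripper value outside its range is refused whole. The fingers move at their own pace and stop on an object; "force" is the grip in N (left out, the last holds). Time passes only in rows, so rows that do not move let the fingers close, or fill a call up. It gives the time, the measured TCP pose, the force and the opening at its end, in the units of the state.
- status.observe(): the state, without advancing time (a new reading comes with each control period).
- viewer.get_image(name): name is "side" or "top"; returns a dict with "pixels" (400x640x3 uint8, red, green, blue), "z_map" (400x640 float32, m along the optical axis (not along the pixel's ray), 0 where there is no reading), "camera_matrix" (3x3 intrinsics, pixels), "k1" (the pictures are not rectified: a ray, as slopes to the right and down, at radius r is drawn at 1 + k1 r^2 times it, then the intrinsics apply), "R" (3x3) and "t" (3): a world point X has camera coordinates R X + t. Camera axes: x right, y down, z forward; pixel columns grow to the right and rows downward; lengths in m; the calibration is good to about 2 mm. A picture is of the moment at which its call begins.
- arm.sign_off(): hands the job in, once; it reports no verdict.
The state is a dict: "clock": time; "joints": joint angles; "dq": joint speeds; "joint_efforts": joint torques, N m; "position": TCP position; "ee_rot": TCP orientation; "force": force on the tool from outside, world axes, zero at the start; "ft_torque": the same for the moment, N m; "width": opening from 0.0 (shut) to 1.0 (fully open).
Only numpy, scipy, OpenCV 4.12 (cv2) and the standard library are available. Lean on these libraries where they do the work, as an engineer would, in place of code of your own. Each camera call takes 0.05 s, during which the arm holds its last target. There are 200 camera calls.

## Task

Lay the four loose bark-edged wood slices flat on the white board, each centred on its own green felt dot, in order of size: the smallest on the dot next to the golden star, growing step by step to the largest on the dot next to the brown trunk block. Leave the red paint jar where it stands among them.

Things in the scene. Friction and masses are not known exactly. Their poses are not given: they have to be found in the camera images.
- slice_30: Loose round slice of a branch, 30 mm in diameter and 20 mm thick, dark bark rim and pale top with growth rings; the smallest of the four (30, 41, 52, 63 mm). Lies flat on the table. Origin: centre of its underside, z up; its yaw means nothing.
- slice_41: Loose round slice of a branch, 41 mm in diameter and 20 mm thick, dark bark rim and pale top with growth rings; the second smallest of the four (30, 41, 52, 63 mm). Lies flat on the table. Origin: centre of its underside, z up; its yaw means nothing.
- slice_52: Loose round slice of a branch, 52 mm in diameter and 20 mm thick, dark bark rim and pale top with growth rings; the second largest of the four (30, 41, 52, 63 mm). Lies flat on the table. Origin: centre of its underside, z up; its yaw means nothing.
- slice_63: Loose round slice of a branch, 63 mm in diameter and 20 mm thick, dark bark rim and pale top with growth rings; the largest of the four (30, 41, 52, 63 mm). Lies flat on the table. Origin: centre of its underside, z up; its yaw means nothing.
- dot_a: One of four alike green felt dots, 40 mm across and paper-thin, in a straight row 74 mm apart on a fixed white-painted plywood board (95 mm wide, 450 mm long, 8 mm thick, lying on the table). Origin: centre of the dot on the board's top, 8 mm above the table; z up, its yaw means nothing. The letters say nothing about where in the row it is.
- dot_b: One of four alike green felt dots, 40 mm across and paper-thin, in a straight row 74 mm apart on a fixed white-painted plywood board (95 mm wide, 450 mm long, 8 mm thick, lying on the table). Origin: centre of the dot on the board's top, 8 mm above the table; z up, its yaw means nothing. The letters say nothing about where in the row it is.
- dot_c: One of four alike green felt dots, 40 mm across and paper-thin, in a straight row 74 mm apart on a fixed white-painted plywood board (95 mm wide, 450 mm long, 8 mm thick, lying on the table). Origin: centre of the dot on the board's top, 8 mm above the table; z up, its yaw means nothing. The letters say nothing about where in the row it is.
- dot_d: One of four alike green felt dots, 40 mm across and paper-thin, in a straight row 74 mm apart on a fixed white-painted plywood board (95 mm wide, 450 mm long, 8 mm thick, lying on the table). Origin: centre of the dot on the board's top, 8 mm above the table; z up, its yaw means nothing. The letters say nothing about where in the row it is.
- star: Golden five-pointed star, about 50 mm across and 14 mm thick, fixed on the board in line with the dots, 74 mm from the centre of the dot at one end of the row. At the other end of the row, likewise 74 mm beyond the last dot, is a fixed dark brown square trunk block (38 mm square, 14 mm thick; not listed). Origin: centre of its underside on the board's top, 8 mm above the table.
- paint_jar: Loose closed red paint jar with a white cap, 40 mm in diameter, 42 mm tall, standing on the table among the slices; to be left alone. Origin: centre of its underside.
There are look-alikes about, which are no part of the job. What is shaped like the slice_52 but orange or pink is not meant.

How it is judged:
At the end, for the whole second after the job is handed in: Every slice lies flat (within 0.15 rad) on the board, its centre within 12 mm of a felt dot's centre; counted from the star the order is 30, 41, 52, 63 mm (centres 74, 148, 222, 296 mm from the star, within 20 mm); all are released and at rest ((horizontal distance between slice_30 and dot_a below 0.012 m or horizontal distance between slice_30 and dot_b below 0.012 m or horizontal distance between slice_30 and dot_c below 0.012 m or horizontal distance between slice_30 and dot_d below 0.012 m) and horizontal distance between slice_30 and star between 0.054 and 0.094 m and angle between the z axis of each of slice_30, slice_41, slice_52, slice_63 and the z axis of star, either way round below 0.15 rad and height (world z) of each of slice_30, slice_41, slice_52, slice_63 below 0.035 m and linear speed of each of slice_30, slice_41, slice_52, slice_63 below 0.02 m/s and angular speed of each of slice_30, slice_41, slice_52, slice_63 below 0.2 rad/s and (horizontal distance between slice_41 and dot_a below 0.012 m or horizontal distance between slice_41 and dot_b below 0.012 m or horizontal distance between slice_41 and dot_c below 0.012 m or horizontal distance between slice_41 and dot_d below 0.012 m) and horizontal distance between slice_41 and star between 0.128 and 0.168 m and (horizontal distance between slice_52 and dot_a below 0.012 m or horizontal distance between slice_52 and dot_b below 0.012 m or horizontal distance between slice_52 and dot_c below 0.012 m or horizontal distance between slice_52 and dot_d below 0.012 m) and horizontal distance between slice_52 and star between 0.202 and 0.242 m and (horizontal distance between slice_63 and dot_a below 0.012 m or horizontal distance between slice_63 and dot_b below 0.012 m or horizontal distance between slice_63 and dot_c below 0.012 m or horizontal distance between slice_63 and dot_d below 0.012 m) and horizontal distance between slice_63 and star between 0.276 and 0.316 m); the robot touches nothing.
It fails at once if the red paint jar is pushed away (more than 25 mm) or tipped over (distance of paint_jar from where it was at the start of the episode above 0.025 m or angle between paint_jar's own z axis and vertical above 0.5 rad).
It also fails if it takes over 91 s, if anything falls off the work surface, if the arm or the gripper's body presses on something with over 40 N, if the wrist force passes 120 N, or if a joint passes its speed limit or range.

## Working session

There is one attempt and no reset: what is moved stays moved. The work goes in short steps, Python scripts to look and compute and a tool call to move; the robot and the scene stay as the last step left them, time stands still between calls to the robot, and variables do not carry over. Pictures are saved under pics/ and viewed, about 12 in all and at most 16, crops included, and the job is handed in when it is done.

Besides the shell and the picture viewer there is one more tool, called after "Request:" as name(argument=value, ...), one argument or row to a line, values as JSON. jog_arm: Moves the arm, as the interface text tells. Scaled input: -1 to 1 covers 0.3 m each way for a shift and 2 pi rad each way for a turn. Its arguments: {"type":"object","properties":{"commands":{"type":"string"},"force":{"type":"number"}},"required":["commands"]}

```bash
mkdir -p pics; ls; python3 - <<'E'
from cell import status, viewer
import cv2,numpy as np
for n in("top","side"):
    d=viewer.get_image(n); cv2.imwrite(f"pics/{n}0.png",d["pixels"][:,:,::-1]); np.savez(f"{n}0.npz",**d)
    print(n,d["camera_matrix"].tolist(),d["k1"],d["R"].round(3).tolist(),d["t"])
print(status.observe())
E
```

```text
pics
top [[427.9087309708774, 0.0, 324.3241557313365], [0.0, 427.9087309708774, 199.12108051104855], [0.0, 0.0, 1.0]] -0.006526033945777308 [[-0.005, -1.0, 0.028], [-0.993, 0.002, -0.116], [0.115, -0.028, -0.993]] [0.05297149 0.48322245 0.97805079]
side [[445.60214742853515, 0.0, 318.7129385913787], [0.0, 445.60214742853515, 205.90735515830744], [0.0, 0.0, 1.0]] -0.10651304039492457 [[0.979, -0.205, -0.012], [-0.11, -0.472, -0.875], [0.174, 0.858, -0.484]] [-0.45651835  0.14231881  1.02669582]
{'clock': 0.1, 'joints': array([ 1.13138442,  0.43515164,  0.02498735,  1.57394943, -0.01155484,
        1.13399356, -0.07509598]), 'dq': array([-0.00155054, -0.00238189,  0.00104915, -0.00250971,  0.00096789,
        0.00026879,  0.00090236]), 'joint_efforts': array([ 1.79771894e-03, -6.69132972e+01,  9.86870080e-01, -3.15146971e+01,
       -6.07514475e-02,  3.74157960e-02,  3.31863544e-05]), 'position': array([ 0.20631892, -0.58946379,  0.19114661]), 'ee_rot': array([-2.56177769e+00,  1.81738060e+00,  1.88135679e-03]), 'force': array([0.17370825, 0.01818776, 1.2153379 ]), 'ft_torque': array([ 0.03103099, -0.03313701,  0.00395528]), 'width': 0.9997322041855862}
```

View pics/top0.png

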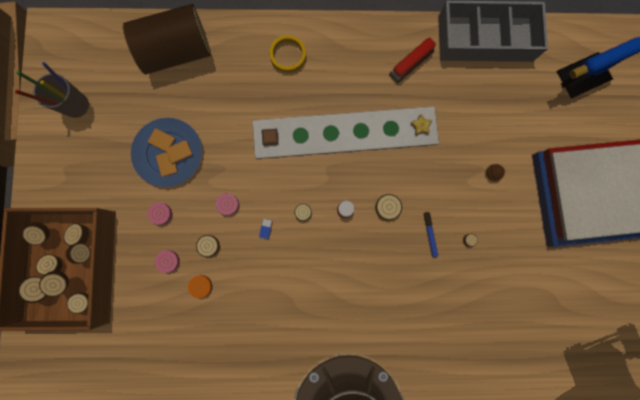

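View pics/side0.png

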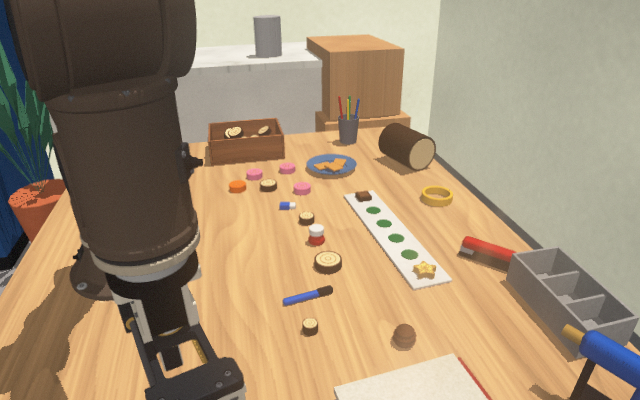

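The top view shows the trunk block at (270,136), the dots at (301–391, 135–128) and the star at (422,124). The slices are at (470,240) for 30 mm, (303,212) for 41, (207,246) for 52 and (388,207) for 63, and the jar is at (346,208). The side view agrees with this.

```bash
cat > h.py <<'E'
import numpy as np, cv2
def undist(d,uv):
    K=d["camera_matrix"];k1=float(d["k1"]);s=np.array([(uv[0]-K[0,2])/K[0,0],(uv[1]-K[1,2])/K[1,1]]);q=s.copy()
    for _ in range(10): q=s/(1+k1*(q@q))
    return q
def ray(d,uv,z):
    q=undist(d,uv);R=d["R"];c=-R.T@d["t"];v=R.T@np.array([*q,1]);return c+v*(z-c[2])/v[2]
def blob(d,mask,seed,z,rad=25):
    m=mask.astype(np.uint8); u,v=seed; w=np.zeros_like(m); cv2.circle(w,(int(u),int(v)),rad,1,-1); m=m*w
    cs,_=cv2.findContours(m,cv2.RETR_EXTERNAL,cv2.CHAIN_APPROX_NONE)
    c=max(cs,key=cv2.contourArea); P=np.array([ray(d,p[0],z)[:2] for p in c],np.float32)
    (x,y),r=cv2.minEnclosingCircle(P); M=cv2.moments(P.reshape(-1,1,2)); 
    return np.array([x,y]),r*2,np.array([M['m10'],M['m01']])/M['m00']
E
python3 - <<'E'
from h import *
S={'30':(470,240),'41':(303,212),'52':(207,246),'63':(388,207)}
V={'30':(310,324),'41':(307,216),'52':(268,183),'63':(328,260)}
G={'top':[(301,135),(331,133),(361,131),(391,128)],'side':[(373,211),(384,224),(396,238),(410,255)]}
for n,SS in(('top',S),('side',V)):
    d=dict(np.load(n+"0.npz")); h=cv2.cvtColor(d["pixels"],cv2.COLOR_RGB2HSV).astype(int)
    for k,s in SS.items():
        # pale top: bright
        u,v=s; m=(h[...,2]>(h[v-1:v+2,u-1:u+2,2].mean()*0.72))&(h[...,1]<130)
        z=np.median([ray(d,s,0)[2]]); 
        # depth-based height
        D=d["z_map"][v,u]; q=undist(d,s); X=d["R"].T@(np.array([*q,1])*D-d["t"])
        print(n,k,'depthpt',X.round(4),h[v,u], *[np.round(a,4) for a in blob(d,m,s,0.02,20)])
    g=(h[...,0]>45)&(h[...,0]<90)&(h[...,1]>80)
    for s in G[n]: print('dot',*[np.round(a,4) for a in blob(d,g,s,0.008,13)])
    st={'top':(422,124),'side':(424,270)}[n]; print('star',blob(d,(h[...,0]>15)&(h[...,0]<35)&(h[...,1]>110),st,0.022,14))
    j={'top':(346,208),'side':(316,230)}[n]; print('jar',ray(d,j,.042))
a=cv2.imread('pics/top0.png')[100:270,190:490]; a=cv2.resize(a,None,fx=2.6,fy=2.6,interpolation=2); cv2.imwrite('pics/crop0.png',a)
E
```

```text
top 30 depthpt [ 0.3862 -0.2922  0.0225] [ 19 110 142] [ 0.3864 -0.301 ] 0.0359 [ 0.3877 -0.2973]
top 41 depthpt [0.4541 0.1015 0.0168] [ 22  93 146] [0.4633 0.099 ] 0.0917 [0.4707 0.1009]
top 52 depthpt [0.3753 0.3236 0.0211] [ 20  98 146] [0.3766 0.327 ] 0.0495 [0.3766 0.3257]
top 63 depthpt [ 0.4651 -0.0999  0.0206] [ 20  98 146] [ 0.4731 -0.108 ] 0.0745 [ 0.4686 -0.1038]
dot [0.6426 0.1083] 0.0346 [0.6428 0.1082]
dot [0.6487 0.0346] 0.0348 [0.6487 0.0347]
dot [ 0.6548 -0.039 ] 0.0351 [ 0.6549 -0.0389]
dot [ 0.661  -0.1127] 0.0353 [ 0.661  -0.1127]
star (array([ 0.66536218, -0.18482089]), 0.048978302627801895, array([ 0.66532826, -0.18539614]))
jar [0.46092844 0.00158236 0.042     ]
side 30 depthpt [ 0.3875 -0.2985  0.0224] [ 20  97 239] [ 0.3885 -0.2933] 0.1068 [ 0.3884 -0.2934]
side 41 depthpt [0.4561 0.1005 0.0206] [ 20  92 238] [0.4577 0.1096] 0.2125 [0.4577 0.1092]
side 52 depthpt [0.3758 0.3174 0.0239] [ 21  92 243] [0.3777 0.3384] 0.2837 [0.3776 0.3378]
side 63 depthpt [ 0.4647 -0.1115  0.0255] [ 20  95 238] [ 0.4675 -0.0992] 0.1549 [ 0.4676 -0.101 ]
dot [0.6439 0.1128] 0.0362 [0.644  0.1135]
dot [0.6496 0.0394] 0.0364 [0.6497 0.04  ]
dot [ 0.6553 -0.0336] 0.0374 [ 0.6553 -0.0347]
dot [ 0.6606 -0.1071] 0.0344 [ 0.6559 -0.1043]
star (array([ 0.66286159, -0.18850723]), 0.06241164728999138, array([ 0.66435676, -0.18969768]))
jar [ 0.45882948 -0.00697525  0.042     ]
```

View pics/crop0.png

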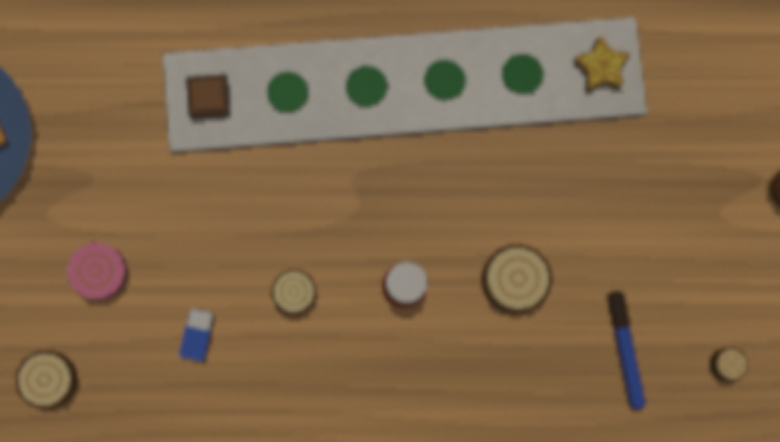

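The crop shows the same layout more sharply. The slice tops are at crop pixels (517,279), (294,292), (45,379) and (731,364), and all four look like plain pale slices.

```bash
python3 - <<'E'
from h import *
d=dict(np.load("top0.npz"))
for k,p in {'63':(517,279),'41':(294,292),'52':(45,379),'30':(731,364)}.items():
    print(k,ray(d,(p[0]/2.6-.3+190,p[1]/2.6-.3+100),.02).round(4))
d2=dict(np.load("side0.npz"))
for k,p in {'63':(328,260),'41':(306.5,216.5),'52':(268.5,183.5),'30':(310,324)}.items(): print('side',k,ray(d2,p,.02).round(4))
E
```

```text
63 [ 0.4651 -0.1013  0.02  ]
41 [0.4538 0.1019 0.02  ]
52 [0.3765 0.3239 0.02  ]
30 [ 0.3869 -0.2952  0.02  ]
side 63 [ 0.4664 -0.1041  0.02  ]
side 41 [0.4545 0.0992 0.02  ]
side 52 [0.3775 0.3218 0.02  ]
side 30 [ 0.3879 -0.2961  0.02  ]
```

Request:
jog_arm(
  commands="-1 0.06 0.098 -0.03 0 0 0.021;-1 0.06 0.098 -0.03 0 0 0.021;-1 0.06 0.098 -0.03 0 0 0.021;-1 0.06 0.098 -0.03 0 0 0.021;-1 0.06 0.098 -0.03 0 0 0.021",
  force=15,
)

```text
clock: 0.6
position: [0.2969, -0.4414, 0.1463]
ee_rot: [-3.015, 0.882, 0.001]
force: [-0.4, -0.8, 0.5]
width: 1.0
```

Request:
jog_arm(
  commands="-1 0.06 0.098 -0.03 0 0 0.021;-1 0.06 0.098 -0.03 0 0 0.021;-1 0.06 0.098 -0.03 0 0 0.021;-1 0.06 0.098 -0.03 0 0 0.021;-1 0.06 0.098 -0.03 0 0 0.021",
)

```text
clock: 1.1
position: [0.3868, -0.2946, 0.1014]
ee_rot: [-3.138, -0.142, 0.0]
force: [1.1, 0.5, 0.5]
width: 0.998
```

Request:
jog_arm(
  commands="-1 0 0 0 0 0 0;-1 0 0 0 0 0 0;-1 0 0 0 0 0 0;-1 0 0 0 0 0 0;-1 0 0 0 0 0 0",
)

```text
clock: 1.6
position: [0.3861, -0.2968, 0.102]
ee_rot: [3.138, 0.131, 0.0]
force: [-0.7, -0.4, -0.1]
width: 1.0
```

Request:
jog_arm(
  commands="-1 0 0 -0.08 0 0 0;-1 0 0 -0.08 0 0 0;-1 0 0 -0.08 0 0 0;-1 0 0 -0.06 0 0 0;-1 0 0 -0.02 0 0 0",
)

```text
clock: 2.1
position: [0.3853, -0.2958, 0.0044]
ee_rot: [-3.137, -0.132, 0.003]
force: [0.3, 0.4, 0.1]
width: 0.999
```

Request:
jog_arm(
  commands="1 0 0 0 0 0 0;1 0 0 0 0 0 0;1 0 0 0 0 0 0;1 0 0 0 0 0 0;1 0 0 0 0 0 0",
)

```text
clock: 2.6
position: [0.3868, -0.2962, 0.0064]
ee_rot: [3.138, 0.134, 0.001]
force: [0.1, 0.2, -0.6]
width: 0.616
```

Request:
jog_arm(
  commands="1 0 0 0 0 0 0;1 0 0 0 0 0 0;1 0 0 0 0 0 0;1 0 0 0 0 0 0;1 0 0 0 0 0 0",
)

```text
clock: 3.1
position: [0.3865, -0.2959, 0.0058]
ee_rot: [-3.139, -0.134, -0.0]
force: [-0.7, 0.6, 0.7]
width: 0.177
```

```bash
python3 - <<'E'
from cell import status, viewer
import cv2,numpy as np
d=viewer.get_image("side"); a=d["pixels"][240:400,220:420,::-1]
e=viewer.get_image("top");b=e["pixels"][170:330,380:580,::-1]
a=np.hstack([a,b]);cv2.imwrite("pics/g1.png",cv2.resize(a,None,fx=2,fy=2,interpolation=2))
np.savez("side1.npz",**d)
print(status.observe()["width"])
E
```

```text
0.09256786528756404
```

View pics/g1.png

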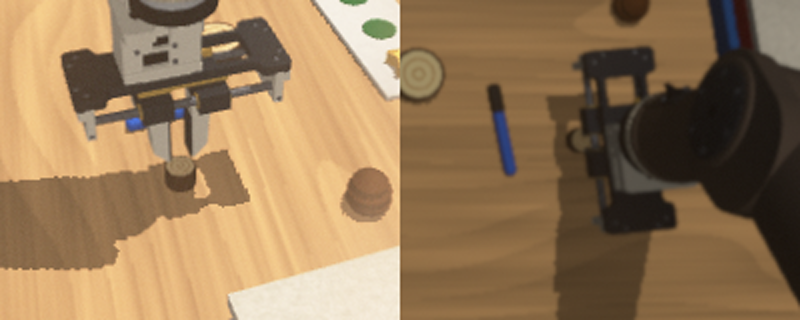

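The side crop (left half) shows the fingers closed just behind the slice, which is at full-image pixel (310,326). The grasp seems to have slid off, so I'll measure the offset.

```bash
python3 - <<'E'
from cell import status, viewer
from h import *
for n,b in(("side",(290,300,330,345)),("top",(455,225,485,255))):
    d=viewer.get_image(n);np.savez(n+"1.npz",**d)
    u0,v0,u1,v1=b;P=[]
    for v in range(v0,v1):
        for u in range(u0,u1):
            D=d["z_map"][v,u]
            if D>0:
                q=undist(d,(u,v));X=d["R"].T@(np.array([*q,1])*D-d["t"]);P.append([*X,u,v,*d["pixels"][v,u]])
    P=np.array(P);m=(P[:,2]>.012)&(P[:,2]<.03);print(n,m.sum(),P[m][:,:3].mean(0).round(4),P[m][:,:3].min(0).round(3),P[m][:,:3].max(0).round(3))
    pale=m&(P[:,5]>P[m][:,5].max()*.65);print(pale.sum(),P[pale][:,:5].mean(0).round(4))
E
python3 - <<'E'
import cv2,numpy as np
a=np.load('side1.npz')['pixels'][290:350,280:340,::-1];b=np.load('top1.npz')['pixels'][215:265,450:500,::-1]
cv2.imwrite('pics/z1.png',np.hstack([cv2.resize(a,(400,400)),cv2.resize(b,(400,400))]))
E
```

```text
side 175 [ 0.3868 -0.297   0.0195] [ 0.365 -0.309  0.012] [ 0.402 -0.212  0.025]
70 [ 3.890000e-01 -2.937000e-01  2.130000e-02  3.102857e+02  3.225857e+02]
top 82 [ 0.3854 -0.2897  0.0201] [ 0.372 -0.305  0.012] [ 0.401 -0.281  0.027]
41 [ 3.888000e-01 -2.901000e-01  2.080000e-02  4.688049e+02  2.389268e+02]
```

View pics/z1.png

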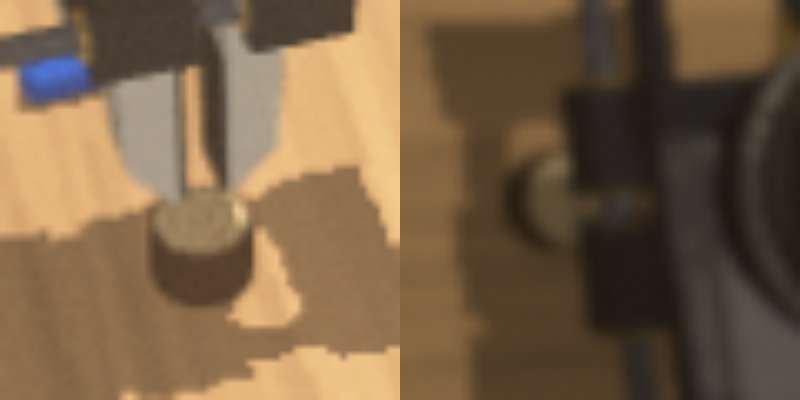

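```bash
python3 - <<'E'
from cell import status
from h import *
d=dict(np.load("side1.npz"))
def X(d,u,v):
    return (d["R"].T@(np.array([*undist(d,(u,v)),1])*d["z_map"][v,u]-d["t"])).round(4)
for u in (303,305,317,319):
    for v in (302,308,312,314,316): print(u,v,X(d,u,v))
for u,v in((280,330),(340,330),(300,345)):print(u,v,X(d,u,v))
s=status.observe();print({k:s[k] for k in("clock","width","position","force","joints")})
E
```

```text
303 302 [ 0.375  -0.3049  0.0843]
303 308 [ 0.3743 -0.3068  0.0719]
303 312 [ 0.3738 -0.308   0.0635]
303 314 [ 0.3736 -0.3081  0.0589]
303 316 [ 0.3736 -0.3073  0.0533]
305 302 [ 0.3783 -0.3068  0.0853]
305 308 [ 0.378  -0.3062  0.0707]
305 312 [ 0.3775 -0.3074  0.0622]
305 314 [ 0.3774 -0.3071  0.0572]
305 316 [ 0.3773 -0.3074  0.0526]
317 302 [ 0.4005 -0.3046  0.0792]
317 308 [ 0.4004 -0.3041  0.0644]
317 312 [ 0.4002 -0.3043  0.055 ]
317 314 [ 0.3996 -0.3071  0.0527]
317 316 [ 4.093e-01 -2.563e-01 -2.000e-04]
319 302 [ 0.4039 -0.3058  0.0795]
319 308 [ 0.4038 -0.3054  0.0649]
319 312 [ 0.4041 -0.3032  0.0532]
319 314 [ 0.4141 -0.2527  0.0009]
319 316 [ 4.131e-01 -2.572e-01 -2.000e-04]
280 330 [ 0.332  -0.2816  0.0023]
340 330 [ 0.4438 -0.3057  0.0017]
300 345 [ 0.363  -0.3257  0.0004]
{'clock': 3.3, 'width': 0.02309765386232558, 'position': array([ 0.38653184, -0.29590513,  0.00582565]), 'force': array([-0.09582332,  0.62975067,  0.0344341 ]), 'joints': array([ 0.79187849,  0.49097079, -0.32573636,  2.07801526,  0.26591912,
        0.61142344,  0.36834099])}
```

The fingertips really are about 40 mm above the table, although the reported TCP z is 0.006. So the z reading is biased, while x and y fit. I'll open the jaws, go down part way and measure again.

Request:
jog_arm(
  commands="-1 0 0 0 0 0 0;-1 0 0 0 0 0 0;-1 0 0 0 0 0 0;-1 0 0 0 0 0 0;-1 0 0 0 0 0 0",
)

```text
clock: 3.8
position: [0.3865, -0.2959, 0.0058]
ee_rot: [3.139, 0.134, 0.0]
force: [-0.1, 0.3, -0.1]
width: 0.405
```

Request:
jog_arm(
  commands="-1 0 0 0 0 0 0;-1 0 0 0 0 0 0;-1 0 0 0 0 0 0;-1 0 0 -0.03 0 0 0;-1 0 0 -0.03 0 0 0",
)

```text
clock: 4.3
position: [0.3866, -0.296, -0.0127]
ee_rot: [3.138, 0.134, 0.001]
force: [0.1, 0.4, 0.2]
width: 0.842
```

```bash
python3 - <<'E'
from cell import status,viewer
from h import *
d=viewer.get_image("side");np.savez("side2.npz",**d)
s=status.observe();print(s["position"],s["width"],s["force"])
cv2.imwrite("pics/z2.png",cv2.resize(d["pixels"][270:360,260:360,::-1],None,fx=6,fy=6,interpolation=2))
E
```

```text
[ 0.38572422 -0.29543821 -0.01413632] 0.8842236405022851 [ 0.58117021  0.16787542 -0.07671709]
```

View pics/z2.png

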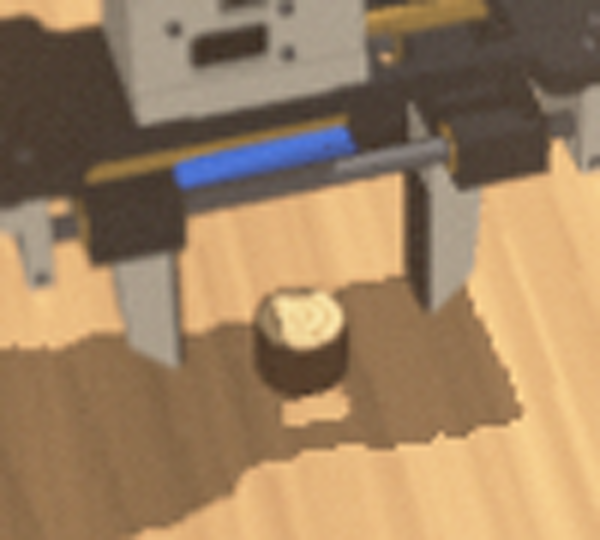

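The picture shows the open fingers either side of the slice, tips at about (290,331) and (332,322), still above the table.

```bash
python3 - <<'E'
from h import *
d=dict(np.load("side2.npz"))
for p in((290,330.8),(332,322)):
    for z in (0.01,.02,.03,.04): print(p,ray(d,p,z).round(4))
E
```

```text
(290, 330.8) [ 0.3496 -0.2955  0.01  ]
(290, 330.8) [ 0.3485 -0.3056  0.02  ]
(290, 330.8) [ 0.3474 -0.3157  0.03  ]
(290, 330.8) [ 0.3463 -0.3258  0.04  ]
(332, 322) [ 0.4319 -0.2897  0.01  ]
(332, 322) [ 0.4295 -0.2999  0.02  ]
(332, 322) [ 0.427  -0.3101  0.03  ]
(332, 322) [ 0.4246 -0.3203  0.04  ]
```

Request:
jog_arm(
  commands="-1 0 0 -0.025 0 0 0;-1 0 0 -0.02 0 0 0;-1 0 0 -0.01 0 0 0;-1 0 0 0 0 0 0;1 0 0 0 0 0 0",
)

```text
clock: 4.85
position: [0.3866, -0.2959, -0.0286]
ee_rot: [-3.139, -0.134, -0.0]
force: [-0.1, -0.2, -0.0]
width: 0.956
```

Request:
jog_arm(
  commands="1 0 0 0 0 0 0;1 0 0 0 0 0 0;1 0 0 0 0 0 0;1 0 0 0 0 0 0;1 0 0 0 0 0 0",
)

```text
clock: 5.35
position: [0.3865, -0.2959, -0.0286]
ee_rot: [3.139, 0.134, 0.0]
force: [-0.2, 0.4, -0.4]
width: 0.53
```

Request:
jog_arm(
  commands="1 0 0 0 0 0 0;1 0 0 0 0 0 0;1 0 0 0 0 0 0;1 0 0 0 0 0 0;1 0 0 0 0 0 0",
)

```text
clock: 5.85
position: [0.3866, -0.2959, -0.0286]
ee_rot: [3.139, 0.134, 0.0]
force: [0.5, -0.9, 1.4]
width: 0.322
```

The jaws hold the slice at 29.6 mm. Next I'll lift it and carry it to the dot by the star.

Request:
jog_arm(
  commands="1 0 0 0.1 0 0 0;1 0 0 0.1 0 0 0;1 0.13 0.0876 0.06 0 0 0;1 0.13 0.0876 0 0 0 0;1 0.13 0.0876 0 0 0 0",
)

```text
clock: 6.35
position: [0.5048, -0.217, 0.0502]
ee_rot: [3.138, 0.131, 0.003]
force: [0.5, -1.3, 0.0]
width: 0.321
```

Request:
jog_arm(
  commands="1 0.13 0.0876 0 0 0 0;1 0.13 0.0876 0 0 0 0;1 0.13 0.0876 0 0 0 0;1 0.13 0.0876 0 0 0 0;1 0.005 0.003 0 0 0 0",
)

```text
clock: 6.85
position: [0.6655, -0.1039, 0.0492]
ee_rot: [-3.134, -0.144, -0.006]
force: [0.2, 0.7, 0.2]
width: 0.322
```

Request:
jog_arm(
  commands="1 0 0 0 0 0 0;1 0 0 -0.08 0 0 0;1 0 0 -0.07 0 0 0;1 0 0 -0.04 0 0 0;1 0 0 0 0 0 0",
)

```text
clock: 7.35
position: [0.6584, -0.1125, -0.0096]
ee_rot: [3.139, 0.132, -0.006]
force: [-0.9, -0.4, 0.7]
width: 0.323
```

```bash
python3 - <<'E'
from cell import status,viewer
from h import *
d=viewer.get_image("side");np.savez("side3.npz",**d)
s=status.observe();print(s["position"],s["width"],s["force"],s["joints"].round(2))
e=viewer.get_image("top")
a=cv2.resize(d["pixels"][180:300,330:470,::-1],None,fx=3,fy=3,interpolation=2)
b=cv2.resize(e["pixels"][80:200,330:450,::-1],(360,360),interpolation=2)
cv2.imwrite("pics/z3.png",np.hstack([a,b]))
E
```

```text
[ 0.65960745 -0.11219082 -0.00824071] 0.32250290566020423 [-0.24204887 -0.01410225  0.13468303] [ 0.29  0.73 -0.31  1.62  0.28  0.84 -0.06]
```

View pics/z3.png

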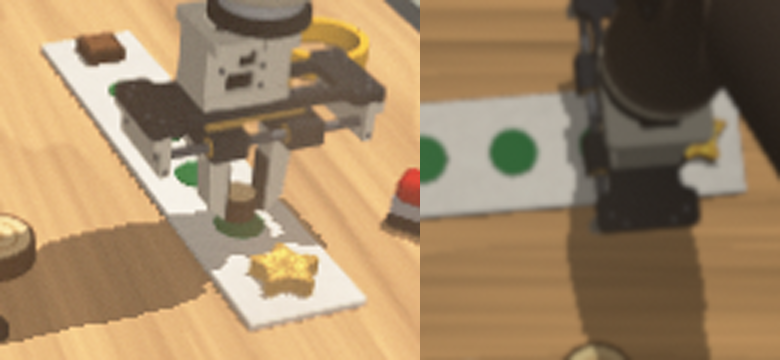

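The slice hangs just above the dot by the star and looks centred, so I'll lower it.

Request:
jog_arm(
  commands="1 0 0 -0.015 0 0 0;1 0 0 -0.01 0 0 0;1 0 0 -0.008 0 0 0;1 0 0 0 0 0 0;1 0 0 0 0 0 0",
)

```text
clock: 7.95
position: [0.6608, -0.1112, -0.0176]
ee_rot: [-3.139, -0.134, -0.0]
force: [0.0, -0.3, 0.4]
width: 0.318
```

```bash
python3 - <<'E'
from cell import status,viewer
from h import *
s=status.observe();print(s["position"],s["width"],s["force"])
d=viewer.get_image("side")
cv2.imwrite("pics/z4.png",cv2.resize(d["pixels"][230:280,380:440,::-1],None,fx=8,fy=8,interpolation=2))
E
```

```text
[ 0.66076832 -0.11115552 -0.017642  ] 0.31818196218804135 [ 0.0270603  -0.26096125  0.44865318]
```

View pics/z4.png

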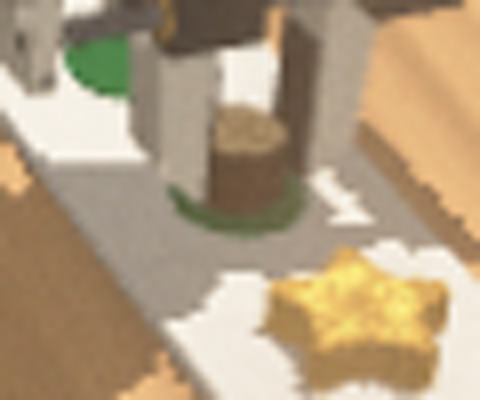

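Request:
jog_arm(
  commands="1 0 0 -0.006 0 0 0;1 0 0 0 0 0 0;-1 0 0 0 0 0 0;-1 0 0 0 0 0 0;-1 0 0 0 0 0 0",
)

```text
clock: 8.5
position: [0.6608, -0.1112, -0.0194]
ee_rot: [-3.139, -0.134, -0.0]
force: [-0.8, 0.8, 0.2]
width: 0.534
```

Request:
jog_arm(
  commands="-1 0 0 0 0 0 0;-1 0 0 0.05 0 0 0;-1 0 0 0.1 0 0 0;-1 0 0 0.1 0 0 0;-1 -0.12 0.01 0 0 0 0",
)

```text
clock: 9.0
position: [0.6317, -0.108, 0.0613]
ee_rot: [3.138, 0.134, 0.019]
force: [-0.0, 1.6, 0.5]
width: 0.964
```

Request:
jog_arm(
  commands="-1 -0.15 0.01 0 0 0 0;-1 -0.15 0.01 0 0 0 0;-1 -0.15 0 0 0 0 0;-1 -0.081 0 0 0 0 0;-1 0 0 0 0 0 0",
)

```text
clock: 9.5
position: [0.4618, -0.1027, 0.0564]
ee_rot: [3.137, 0.133, -0.003]
force: [-0.2, -0.5, 0.7]
width: 0.999
```

```bash
python3 - <<'E'
from cell import status,viewer
from h import *
s=status.observe();print(s["position"],s["width"],s["force"])
d=viewer.get_image("side");e=viewer.get_image("top")
a=cv2.resize(d["pixels"][180:300,280:460,::-1],None,fx=2.4,fy=2.4,interpolation=2)
b=cv2.resize(e["pixels"][90:240,330:480,::-1],(288,288),interpolation=2)
cv2.imwrite("pics/z5.png",np.hstack([a,b]))
E
```

```text
[ 0.4617713  -0.10272749  0.05643686] 0.9990393242455681 [-0.23934846 -0.54845211  0.66161675]
```

View pics/z5.png

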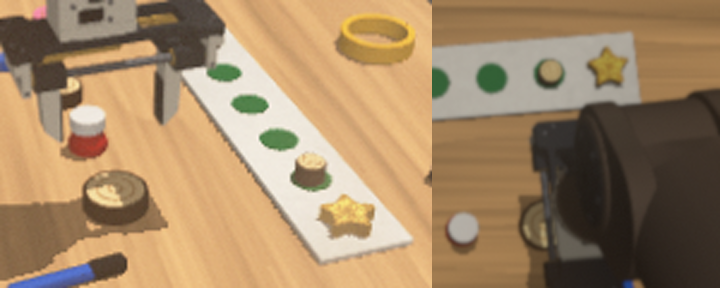

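Slice 30 now lies flat on the dot next to the star, at about (409,250) in the side view. Next is slice 63.

Request:
jog_arm(
  commands="-1 0 0 -0.1 0 0 0;-1 0 0 -0.1 0 0 0;-1 0 0 -0.06 0 0 0;-1 0 0 -0.021 0 0 0;-1 0 0 0 0 0 0",
)

```text
clock: 10.1
position: [0.4662, -0.1019, -0.0292]
ee_rot: [-3.138, -0.135, 0.001]
force: [-0.5, -0.3, 0.7]
width: 1.003
```

Request:
jog_arm(
  commands="1 0 0 0 0 0 0;1 0 0 0 0 0 0;1 0 0 0 0 0 0;1 0 0 0 0 0 0;1 0 0 0 0 0 0",
)

```text
clock: 10.6
position: [0.4659, -0.1024, -0.0283]
ee_rot: [3.138, 0.134, 0.002]
force: [-0.3, 0.2, 5.8]
width: 0.684
```

```bash
python3 - <<'E'
from cell import status,viewer
from h import *
s=status.observe();print(s["position"],s["width"],s["force"])
d=viewer.get_image("top");np.savez("top5.npz",**d)
h=cv2.cvtColor(d["pixels"],cv2.COLOR_RGB2HSV).astype(int)
g=(h[...,0]>45)&(h[...,0]<90)&(h[...,1]>80)
m=g[115:145,380:402]; print('\n'.join(''.join('#' if x else ('o' if v>110 and s<110 and s>60 else '.') for x,v,s in zip(r,vv,ss)) for r,vv,ss in zip(m,h[115:145,380:402,2],h[115:145,380:402,1])))
E
```

```text
[ 0.46586891 -0.10239552 -0.02827659] 0.6835949597394496 [-0.34908023  0.18109656  5.82739993]
......................
......................
......................
......................
......................
......................
.........ooooo........
........ooooooo.......
.......oooooooooo.....
.....#.oooooooooo.....
......oooooooooooo....
....#.oooooooooooo....
....#.oooooooooooo....
....#..ooooooooooo....
....#..oooooooooo.....
....#...oooooooo.#....
.........oooooo.......
......................
......................
......................
......................
......................
......................
......................
......................
......................
......................
......................
......................
......................
```

```bash
python3 - <<'E'
from h import *
d=dict(np.load("top5.npz")); print(ray(d,(391.4,125.9),.028))
E
```

```text
[ 0.66042473 -0.11123067  0.028     ]
```

Request:
jog_arm(
  commands="1 0 0 0 0 0 0;1 0 0 0.08 0 0 0;1 0 0 0.1 0 0 0;1 0 0 0.1 0 0 0;1 0.12 0.1 0 0 0 0",
)

```text
clock: 11.15
position: [0.4996, -0.0777, 0.0582]
ee_rot: [3.135, 0.121, 0.001]
force: [1.5, -1.3, -0.5]
width: 0.682
```

Request:
jog_arm(
  commands="1 0.094 0.12 0 0 0 0;1 0.094 0.12 0 0 0 0;1 0.094 0.12 0 0 0 0;1 0.094 0.12 0 0 0 0;1 0.094 0.121 0 0 0 0",
)

```text
clock: 11.65
position: [0.6432, 0.1094, 0.055]
ee_rot: [3.138, 0.134, -0.001]
force: [0.9, 0.2, 0.4]
width: 0.681
```

Request:
jog_arm(
  commands="1 0 0 0 0 0 0;1 0 0 -0.1 0 0 0;1 0 0 -0.08 0 0 0;1 0 0 -0.04 0 0 0;1 0 0 -0.02 0 0 0",
)

```text
clock: 12.15
position: [0.6415, 0.1075, -0.0181]
ee_rot: [3.138, 0.134, -0.003]
force: [0.3, 0.2, -0.2]
width: 0.68
```

Request:
jog_arm(
  commands="1 0 0 -0.006 0 0 0;1 0 0 -0.004 0 0 0;1 0 0 0 0 0 0;-1 0 0 0 0 0 0;-1 0 0 0 0 0 0",
)

```text
clock: 12.65
position: [0.6429, 0.1081, -0.0191]
ee_rot: [-3.139, -0.134, -0.002]
force: [-0.1, -0.2, -0.0]
width: 0.808
```

Request:
jog_arm(
  commands="-1 0 0 0 0 0 0;-1 0 0 0 0 0 0;-1 0 0 0.05 0 0 0;-1 0 0 0.1 0 0 0;-1 0 0 0.1 0 0 0",
)

```text
clock: 13.15
position: [0.6421, 0.1081, 0.0567]
ee_rot: [-3.139, -0.134, 0.001]
force: [1.6, 0.1, -0.2]
width: 1.001
```

Request:
jog_arm(
  commands="-1 -0.157 -0.006 0 0 0 0;-1 -0.157 -0.006 0 0 0 0;-1 -0.157 -0.006 0 0 0 0;-1 -0.157 -0.006 0 0 0 0;-1 0 0 0 0 0 0",
)

```text
clock: 13.65
position: [0.4463, 0.0994, 0.0553]
ee_rot: [3.135, 0.139, -0.009]
force: [0.9, -0.6, -0.5]
width: 1.003
```

Request:
jog_arm(
  commands="-1 0 0 -0.1 0 0 0;-1 0 0 -0.1 0 0 0;-1 0 0 -0.06 0 0 0;-1 0 0 -0.02 0 0 0;1 0 0 0 0 0 0",
)

```text
clock: 14.15
position: [0.4543, 0.101, -0.0287]
ee_rot: [3.139, 0.134, -0.001]
force: [-0.5, 0.4, 1.0]
width: 0.958
```

Request:
jog_arm(
  commands="1 0 0 0 0 0 0;1 0 0 0 0 0 0;1 0 0 0 0 0 0;1 0 0 0 0 0 0;1 0 0 0 0 0 0",
)

```text
clock: 14.65
position: [0.4542, 0.1008, -0.0285]
ee_rot: [-3.139, -0.134, -0.001]
force: [-0.2, -0.2, 0.6]
width: 0.529
```

Request:
jog_arm(
  commands="1 0 0 0 0 0 0;1 0 0 0 0 0 0;1 0 0 0 0 0 0;1 0 0 0 0 0 0;1 0 0 0 0 0 0",
)

```text
clock: 15.15
position: [0.4542, 0.1008, -0.0287]
ee_rot: [3.139, 0.134, 0.0]
force: [0.0, -0.7, 4.3]
width: 0.441
```

Request:
jog_arm(
  commands="1 0 0 0.08 0 0 0;1 0 0 0.1 0 0 0;1 0 0 0.1 0 0 0;1 0.1115 -0.0777 0 0 0 0;1 0.1115 -0.0777 0 0 0 0",
)

```text
clock: 15.65
position: [0.5221, 0.0544, 0.0565]
ee_rot: [-3.138, -0.138, -0.004]
force: [1.0, 0.8, -0.2]
width: 0.437
```

Request:
jog_arm(
  commands="1 0.1115 -0.0777 0 0 0 0;1 0.1115 -0.0777 0 0 0 0;1 0.1115 -0.0777 0 0 0 0;1 0.1115 -0.0777 0 0 0 0;1 0 0 0 0 0 0",
)

```text
clock: 16.15
position: [0.6582, -0.0445, 0.0543]
ee_rot: [3.137, 0.125, 0.003]
force: [-0.2, -1.3, -0.4]
width: 0.438
```

Request:
jog_arm(
  commands="1 0 0 -0.1 0 0 0;1 0 0 -0.08 0 0 0;1 0 0 -0.04 0 0 0;1 0 0 -0.02 0 0 0;1 0 0 -0.01 0 0 0",
)

```text
clock: 16.65
position: [0.6547, -0.0387, -0.0199]
ee_rot: [-3.139, -0.135, 0.0]
force: [-0.7, -0.3, 0.3]
width: 0.442
```

Request:
jog_arm(
  commands="1 0 0 0 0 0 0;-1 0 0 0 0 0 0;-1 0 0 0 0 0 0;-1 0 0 0 0 0 0;-1 0 0 0 0 0 0",
)

```text
clock: 17.15
position: [0.655, -0.039, -0.0194]
ee_rot: [3.139, 0.134, 0.001]
force: [-0.3, -0.5, 0.7]
width: 0.737
```

Request:
jog_arm(
  commands="-1 0 0 0.05 0 0 0;-1 0 0 0.1 0 0 0;-1 0 0 0.1 0 0 0;-1 0 0 0 0 0 0;-1 0 0 0 0 0 0",
)

```text
clock: 17.65
position: [0.6555, -0.039, 0.0569]
ee_rot: [3.138, 0.134, 0.004]
force: [-0.5, 0.1, 0.7]
width: 0.996
```

To stay clear of the orange and pink look-alikes around slice 52, I'll turn the jaws about +35° on the way.

Request:
jog_arm(
  commands="-1 -0.0927 0.1207 0 0 0 0;-1 -0.0927 0.1207 0 0 0 0;-1 -0.0927 0.1207 0 0 0 0.0195;-1 -0.0927 0.1207 0 0 0 0.0195;-1 -0.0927 0.1207 0 0 0 0.0195",
)

```text
clock: 18.15
position: [0.5137, 0.143, 0.0547]
ee_rot: [3.059, 0.713, -0.002]
force: [0.7, 0.3, -0.0]
width: 1.003
```

Request:
jog_arm(
  commands="-1 -0.0927 0.1207 0 0 0 0.0195;-1 -0.0927 0.1207 0 0 0 0.0195;-1 -0.0927 0.1207 0 0 0 0;-1 -0.0927 0.1207 0 0 0 0;-1 -0.0927 0.1207 0 0 0 0",
)

```text
clock: 18.65
position: [0.375, 0.3237, 0.0547]
ee_rot: [2.952, 1.074, -0.002]
force: [0.1, 0.3, 0.1]
width: 0.999
```

Request:
jog_arm(
  commands="-1 0 0 0 0 0 0;-1 0 0 0 0 0 0;-1 0 0 -0.05 0 0 0;-1 0 0 0 0 0 0;-1 0 0 0 0 0 0",
)

```text
clock: 19.15
position: [0.3771, 0.3216, 0.0399]
ee_rot: [2.952, 1.071, -0.002]
force: [0.2, 0.1, 0.4]
width: 1.002
```

```bash
python3 - <<'E'
from cell import status,viewer
from h import *
s=status.observe();print(s["position"],s["width"],s["force"],s["joints"].round(2))
d=viewer.get_image("side");e=viewer.get_image("top")
a=cv2.resize(d["pixels"][130:290,220:460,::-1],None,fx=1.9,fy=1.9,interpolation=2)
b=cv2.resize(e["pixels"][100:300,140:440,::-1],(456,304),interpolation=2)
cv2.imwrite("pics/z6.png",cv2.resize(np.hstack([a,b]),(800,267)))
E
```

```text
[0.37713494 0.32159188 0.03988392] 1.0015239024526816 [0.24707238 0.12870334 0.41917427] [-0.38  0.49 -0.57  2.02  0.38  0.74 -0.49]
```

View pics/z6.png

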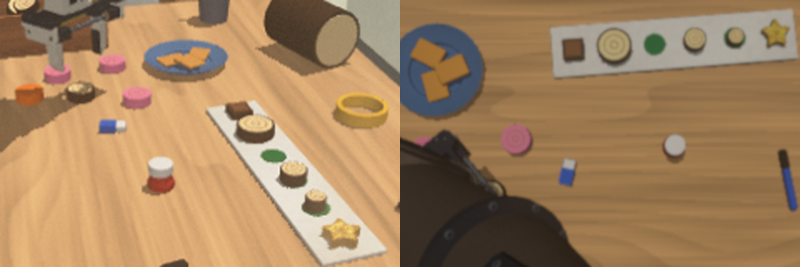

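Three slices sit on their dots, the jar stands where it was, and the gripper is above slice 52.

Request:
jog_arm(
  commands="-1 0 0.004 -0.08 0 0 0;-1 0 0 -0.08 0 0 0;-1 0 0 -0.05 0 0 0;-1 0 0 -0.02 0 0 0;-1 0 0 0 0 0 0",
)

```text
clock: 19.75
position: [0.3766, 0.324, -0.029]
ee_rot: [2.952, 1.074, -0.001]
force: [-0.2, 0.1, 0.7]
width: 1.002
```

Request:
jog_arm(
  commands="1 0 0 0 0 0 0;1 0 0 0 0 0 0;1 0 0 0 0 0 0;1 0 0 0 0 0 0;1 0 0 0 0 0 0",
)

```text
clock: 20.25
position: [0.3768, 0.3244, -0.0285]
ee_rot: [-2.952, -1.074, -0.001]
force: [-0.2, -0.2, -0.8]
width: 0.613
```

Request:
jog_arm(
  commands="1 0 0 0 0 0 0;1 0 0 0 0 0 0;1 0 0 0 0 0 0;1 0 0 0 0 0 0;1 0 0 0 0 0 0",
)

```text
clock: 20.75
position: [0.3768, 0.3244, -0.0286]
ee_rot: [-2.952, -1.074, -0.001]
force: [-0.4, -0.3, 4.9]
width: 0.563
```

Request:
jog_arm(
  commands="1 0 0 0.08 0 0 0;1 0 0 0.1 0 0 0;1 0 0 0.1 0 0 0;1 0.0906 -0.0966 0 0 0 0;1 0.0906 -0.0966 0 0 0 0",
)

```text
clock: 21.25
position: [0.4316, 0.267, 0.0562]
ee_rot: [-2.95, -1.079, -0.003]
force: [1.3, 0.5, -1.5]
width: 0.563
```

Request:
jog_arm(
  commands="1 0.0906 -0.0966 0 0 0 -0.0195;1 0.0906 -0.0966 0 0 0 -0.0195;1 0.0906 -0.0966 0 0 0 -0.0195;1 0.0906 -0.0966 0 0 0 -0.0195;1 0.0906 -0.0966 0 0 0 -0.0195",
)

```text
clock: 21.75
position: [0.5675, 0.12, 0.0549]
ee_rot: [3.139, 0.126, -0.001]
force: [-0.2, 1.3, 0.2]
width: 0.561
```

Request:
jog_arm(
  commands="1 0.0906 -0.0966 0 0 0 0;1 0.0906 -0.0966 0 0 0 0;1 0.0906 -0.0966 0 0 0 0;1 0 0 0 0 0 0;1 0 0 0 0 0 0",
)

```text
clock: 22.25
position: [0.6482, 0.0335, 0.0543]
ee_rot: [-3.139, -0.131, 0.002]
force: [-0.6, 0.1, 0.1]
width: 0.558
```

Request:
jog_arm(
  commands="1 0 0 -0.1 0 0 0;1 0 0 -0.08 0 0 0;1 0 0 -0.04 0 0 0;1 0 0 -0.02 0 0 0;1 0 0 -0.01 0 0 0",
)

```text
clock: 22.75
position: [0.6483, 0.0353, -0.0198]
ee_rot: [-3.138, -0.136, 0.0]
force: [0.5, -0.3, 0.4]
width: 0.562
```

Request:
jog_arm(
  commands="1 0 0 0 0 0 0;-1 0 0 0 0 0 0;-1 0 0 0 0 0 0;-1 0 0 0 0 0 0;-1 0 0 0 0 0 0",
)

```text
clock: 23.25
position: [0.6487, 0.0345, -0.0194]
ee_rot: [-3.139, -0.134, -0.001]
force: [0.9, 0.6, 0.9]
width: 0.86
```

Request:
jog_arm(
  commands="-1 0 0 0.05 0 0 0;-1 0 0 0.1 0 0 0;-1 0 0 0.1 0 0 0;-1 -0.1 0 0.1 0 0 0;-1 -0.15 0 0 0 0 0",
)

```text
clock: 23.75
position: [0.5776, 0.0356, 0.0903]
ee_rot: [-3.137, -0.133, -0.015]
force: [0.4, 0.0, -1.1]
width: 0.999
```

Request:
jog_arm(
  commands="-1 -0.15 0 0 0 0 0;-1 -0.15 0 0 0 0 0;-1 -0.15 0 0 0 0 0;-1 -0.1 0 0 0 0 0;-1 0 0 0 0 0 0",
)

```text
clock: 24.25
position: [0.4042, 0.0339, 0.0859]
ee_rot: [3.137, 0.136, -0.003]
force: [0.5, -0.2, 0.4]
width: 0.999
```

```bash
python3 - <<'E'
from cell import status,viewer
from h import *
s=status.observe();print(s["clock"],s["position"])
d=viewer.get_image("side");e=viewer.get_image("top")
D={'63':(.6426,.1083),'52':(.6487,.0346),'41':(.6548,-.039),'30':(.661,-.1127)}
h=cv2.cvtColor(e["pixels"],cv2.COLOR_RGB2HSV).astype(int)
m=(h[...,2]>95)&(h[...,1]>50)&(h[...,1]<125)&(h[...,0]<32)
for (k,p),sd in zip(D.items(),[(301,134),(331,131.5),(361,129),(391,126)]):
    _,dm,c=blob(e,m,sd,.028,13); print(k,c.round(4),dm,((c-p)*1000).round(1))
a=cv2.resize(d["pixels"][170:300,300:470,::-1],None,fx=2.4,fy=2.4,interpolation=2)
b=cv2.resize(e["pixels"][90:230,250:450,::-1],(446,312),interpolation=2)
o=np.hstack([a,b]);cv2.imwrite("pics/z7.png",cv2.resize(o,(800,int(o.shape[0]*800/o.shape[1]))))
E
```

```text
24.25 [0.40422149 0.03389798 0.08591152]
63 [0.6421 0.1075] 0.060401223599910736 [-0.5 -0.8]
52 [0.6484 0.0349] 0.049686722457408905 [-0.3  0.3]
41 [ 0.6541 -0.0372] 0.03927333280444145 [-0.7  1.8]
30 [ 0.6596 -0.1115] 0.02899232879281044 [-1.4  1.2]
```

View pics/z7.png

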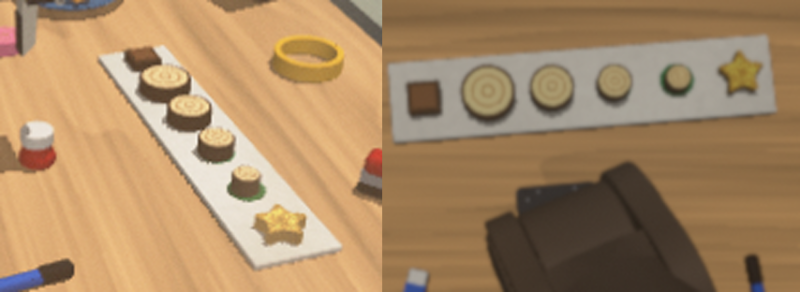

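All four slices lie flat on their dots in the right order, the jar is upright, and the arm is clear.

```bash
python3 -c "
from cell import arm; print(arm.sign_off())"
```

```text
the job is handed in; nothing more can be done
None
```

All four slices lie flat on the white board on their own dots, ordered 30, 41, 52, 63 mm from the star to the trunk block. I handed the job in at about 24 s of the 91 s allowed; the sign-off gave no verdict.

- **Final check:** In the top camera each slice was within about 2 mm of its dot's centre. The last side picture shows all four flat and released, with the red jar upright. I judged the jar's position by eye and did not measure it.
- **First grasp missed:** The fingers closed on nothing above slice_30, because the fingertips were really about 36 mm higher than the reported TCP z. I measured that offset in the side camera and used it for every later pick and place. The slice was not disturbed.
- **Where the readings disagreed:** The side camera put the dots about 4–5 mm off from the top camera in y. I used the top camera for placing, because it agreed with the arm's position to about 1 mm.

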